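Rock the jammed bead down out of the vase's neck

TASK

A glass bead is jammed in the neck of one of the two clear flower vases on the hallway console, so no stem will go in. Rock that vase from side to side, the wide way of its neck, until the bead drops down into the belly, then stand it back upright in the middle of the coaster it came from. Do not lay it on its side or tip it over, and leave the empty twin vase where it stands.

Things in the scene. Friction and masses are not known exactly. Their poses are not given: they have to be found in the camera images.
- vase: clear glass vase with the bead in it, loose on its coaster, 165 mm tall, 240 g. Origin: centre of underside; z up, y the wide way, x the narrow way. Belly 84 (y) x 60 (x) mm, flat shoulders at height 92; above, an open oblong neck 46 (y) x 30 (x) mm outside, 40 x 24 inside: grip it from above across its 30 mm, about height 145, with some 40 N so that it does not swing
- bead_center (a point): centre of the loose 20 mm blue bead, 12 g, seen in the vase's mouth. It lies in the neck on a ridge sloping 15 degrees down to the -y wall, at vase y -10, z 143 mm. Leaning the vase's top 30 to 45 degrees to its +y side for 0.5 s rolls it onto a lower ridge on the +y wall (z about 111); then the same lean to -y drops it into the belly (z 16 on the floor)
- coaster: round blue evil-eye glass coaster under the vase with the bead, 130 mm in diameter, 6 mm thick, fixed to the console; origin at the centre of its underside, on the console top
- vase_empty: the twin vase, same shape, sizes and axes, with nothing in its neck, loose on a like coaster on the other side (left or right) of the console's middle; to be left alone
Not all that is in view belongs to the job. Leave any brown look-alike of the vase alone.

How it is judged:
On the way:
1. the bead has dropped out of the neck into the belly of its vase (z of bead_center in the frame of vase between 0 and 0.06 m and x of bead_center in the frame of vase between -0.024 and 0.024 m and y of bead_center in the frame of vase between -0.036 and 0.036 m), for 0.2 s.
At the end, for the whole second after the job is handed in: The bead lies in the belly of its vase (its centre less than 60 mm above the vase's underside, inside the walls), and that vase stands still and upright (within 0.1 rad), resting on its own coaster with its centre within 20 mm of the coaster's; the twin stands upright within 20 mm of where it was (all of step 1 and horizontal distance between vase and coaster below 0.02 m and z of vase in the frame of coaster below 0.01 m and angle between each of vase, vase_empty's own z axis and vertical below 0.1 rad and linear speed of vase below 0.02 m/s and distance of vase_empty from where it was at the start of the episode below 0.02 m); the robot touches nothing.
It fails at once if the vase with the bead is laid on its side or tipped over (leans more than 70 degrees) (angle between vase's own z axis and vertical above 1.22 rad).
It fails at once if the empty twin vase is shifted by more than 20 mm or leans more than 17 degrees (distance of vase_empty from where it was at the start of the episode above 0.02 m or angle between vase_empty's own z axis and vertical above 0.3 rad).
It also fails if it takes over 48 s, if anything falls off the work surface, if the arm or the gripper's body presses on something with over 40 N, if the wrist force passes 120 N, or if a joint passes its speed limit or range.

ROBOT

A 6-joint arm with a two-finger parallel gripper is mounted at the origin on the work surface. World frame = base frame: x ahead of the robot, y to its left, z up, the work surface at z = 0. Lengths are in m, angles in rad, forces in N, time in s.
With the tool pointing down it reaches from about 0.35 to 0.775 m from the base axis. Payload 7.3 kg.
Tool frame: the origin (TCP) lies at the centre of the arm's flange, where the gripper is bolted on; the fingertips stand 178 mm ahead of it and the grasp point (between the pads) lies 159 mm ahead of it (tip_extent is the distance from the TCP to the fingertips, in m); z points along the fingers, y is the line along which they close (so a half turn about z gives the same grasp; the last joint's range is limited). The gripper opens to 92 mm and grips with 3 to 60 N. Pads are 19 mm wide; open, the fingers measure 130 mm over their backs; the gripper's body (75 mm by 190 mm) begins 47 mm behind the grasp point.
Start: joints at [-1.464, 0.342, 1.524, -0, 1.275, -0.146], TCP at [0.131, -0.508, 0.405] pointing down, gripper open.
Joint ranges: [-2.53, 2.53], [-0.77, 2.02], [0.04, 2.7], [-1, 4.14], [0.28, 2.66], [-3.11, 3.11]. Speed limits (rad/s): [2.57, 2.57, 3.14, 3.14, 3.14, 3.14].

INTERFACE

Orientations are given as [roll, pitch, yaw] about the fixed x, y, z axes, in that order (R = Rz(yaw) Ry(pitch) Rx(roll)).
In Python, from cell import * gives the robot as it stands.
- The arm moves only by the tool arm_command, never from a script. Its arguments are lists of equal length, an entry for each row: "xyz": the shift along the world's x, y, z in mm, a list of three; "spin": the turn about the world's z in degrees. In form: {"xyz": [[tx, ty, tz], ...], "spin": [spin, ...]}. A call has 1 to 20 rows; each row shifts and turns the commanded pose from where the row before left it; what a row does not reach is not made up. A row lasts 1/10 s, in which the tool goes at most 50 mm and 8.59 degrees, less where a joint would pass 70% of its speed; a pose out of reach is approached as far as the arm can. A call with a gripper value outside its range is refused whole. "jaw" is the opening, from -1 (shut) to 1 (fully open), set as the call begins (left out, the last holds). The fingers move at their own pace and stop on an object; "squeeze" is the grip in N (left out, the last holds). Time passes only in rows, so rows that do not move let the fingers close. It gives the time, the measured TCP pose, the force, the opening and the grip force at its end, in the units of the state.
- observe(): the state, without advancing time (a new reading comes with each control period).
- read_camera(name): name is "scene" or "top"; returns a dict with "img" (420x560x3 uint8, red, green, blue), "depth" (420x560 float32, m along the optical axis (not along the pixel's ray), 0 where there is no reading), "fx", "fy", "cx", "cy" (pixels), "dist_coeffs" ([k1, k2, p1, p2, k3] as OpenCV has them; the pictures are not rectified), "world_from_camera" (4x4, takes a point from camera to world coordinates). Camera axes: x right, y up, looking along -z (the intrinsics and any distortion apply to the point x, -y, -z); pixel columns grow to the right and rows downward; lengths in m; the calibration is good to about 2 mm. A picture is of the moment at which its call begins.
- hand_in(): hands the job in; it is judged then, once.
The state is a dict: "time": time; "qpos": joint angles; "qvel": joint speeds; "joint_efforts": joint torques, N m; "tool_pos": TCP position; "tool_rot": TCP orientation; "contact_force": force on the tool from outside, world axes, zero at the start; "torque": the same for the moment, N m; "opening": finger opening in m; "grip_force": force on a finger pad.
Only numpy, scipy, OpenCV 4.12 (cv2) and the standard library are available. Lean on these libraries where they do the work, as an engineer would, in place of code of your own. Each camera call takes 0.05 s, during which the arm holds its last target. There are 200 camera calls.

## Working session

There is one attempt and no reset: what is moved stays moved. The work goes in short steps, Python scripts to look and compute and a tool call to move; the robot and the scene stay as the last step left them, time stands still between calls to the robot, and variables do not carry over. Pictures are saved under pics/ and viewed, at most 10 in all, crops included, and the job is handed in when it is done.

Besides the shell and the picture viewer there is one more tool, called by a JSON object that holds its "name" and its "arguments". arm_command: Moves the arm, as the interface text tells. Its arguments: {"type":"object","properties":{"xyz":{"type":"array","items":{"type":"array","items":{"type":"number"}}},"spin":{"type":"array","items":{"type":"number"}},"jaw":{"type":"number"},"squeeze":{"type":"number"}},"required":["xyz","spin"]}

```bash
mkdir -p pics; cat > h.py <<'E'
from cell import *
import numpy as np, cv2
def pix(c,u,v,z):
    "world point at plane height z for pixel"
    K=np.array([[c['fx'],0,c['cx']],[0,c['fy'],c['cy']],[0,0,1.]])
    p=cv2.undistortPoints(np.array([[[u,v]]],float),K,np.array(c['dist_coeffs'],float))[0,0]
    T=np.array(c['world_from_camera']); d=T[:3,:3]@[p[0],-p[1],-1]; o=T[:3,3]
    return o+d*(z-o[2])/d[2]
def proj(c,P):
    K=np.array([[c['fx'],0,c['cx']],[0,c['fy'],c['cy']],[0,0,1.]])
    T=np.linalg.inv(np.array(c['world_from_camera'])); q=(T[:3,:3]@np.array(P,float).T).T+T[:3,3]
    q=q*[1,-1,-1]
    return cv2.projectPoints(q,np.zeros(3),np.zeros(3),K,np.array(c['dist_coeffs'],float))[0][:,0]
def save(name,fn,box=None,k=1):
    c=read_camera(name); im=c['img'][...,::-1]
    if box: im=im[box[1]:box[3],box[0]:box[2]]
    im=cv2.resize(im,None,fx=k,fy=k,interpolation=cv2.INTER_CUBIC)
    cv2.imwrite('pics/'+fn,im); return c
E
python3 - <<'E'
from h import *
for n in('top','scene'):
    c=save(n,n+'0.png'); print(n,c['fx'],c['cx'],c['cy'],c['dist_coeffs'],np.round(c['world_from_camera'],3).tolist())
s=observe();print(s['tool_pos'],s['tool_rot'],s['opening'],s['time'])
E
```

```text
top 411.73315457583436 275.85542536046256 208.89753410882292 [-0.03621443  0.          0.          0.          0.        ] [[-0.014, 0.999, -0.034, 0.405], [-1.0, -0.013, 0.01, -0.005], [0.009, 0.035, 0.999, 0.846], [0.0, 0.0, 0.0, 1.0]]
scene 405.16408783652986 283.7448037680393 203.87561523904165 [-0.02417193  0.          0.          0.          0.        ] [[-0.744, -0.555, 0.372, 0.747], [0.668, -0.631, 0.395, 0.311], [0.015, 0.542, 0.84, 0.812], [0.0, 0.0, 0.0, 1.0]]
[ 0.13131606 -0.50819404  0.40411567] [-3.14023898e+00 -2.04726192e-04  2.52783631e-01] 0.09170560154411131 0.1
```

View pics/top0.png

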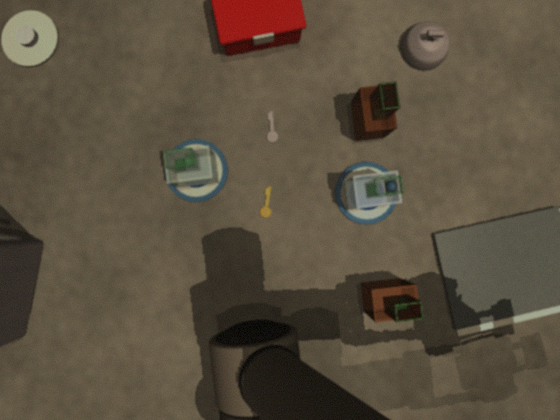

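View pics/scene0.png

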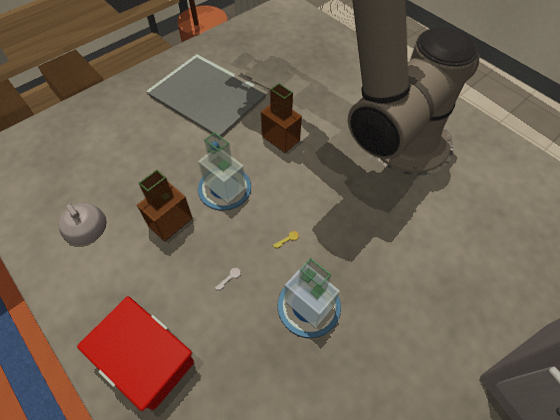

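Candidates are two clear vases in the top view, at about (188,165) and (380,188), plus two brown look-alikes at (375,110) and (392,300). The right one seems to show blue in its mouth at about (390,186), so I'll enlarge both to confirm.

```bash
python3 - <<'E'
from h import *
c=read_camera('top'); im=c['img'][...,::-1]
a=cv2.resize(im[150:230,325:415],None,fx=7,fy=7,interpolation=cv2.INTER_CUBIC)
b=cv2.resize(im[130:210,155:235],None,fx=2,fy=2)
a=cv2.convertScaleAbs(a,alpha=1.3); 
o=np.zeros((560,800,3),np.uint8); o[:,:630]=a; o[:160,635:795]=b
cv2.imwrite('pics/crop.png',o)
# coaster centre from colour (blue ring)
hsv=cv2.cvtColor(im,cv2.COLOR_BGR2HSV)
for (x0,y0,x1,y1) in((325,150,415,235),(155,130,240,210)):
    m=cv2.inRange(hsv[y0:y1,x0:x1],(95,100,50),(125,255,255)); ys,xs=np.nonzero(m); 
    h=cv2.convexHull(np.stack([xs+x0,ys+y0],1).astype(np.int32)); e=cv2.fitEllipse(h); P=pix(c,*e[0],.006); print(e,P, c['fx']*.13/.84)
E
```

```text
((365.9954833984375, 192.75204467773438), (57.733001708984375, 58.91851806640625), 163.8307342529297) [ 0.46429914 -0.19872843  0.006     ] 63.7206072557839
((195.53273010253906, 170.26876831054688), (58.49209213256836, 58.81904220581055), 50.94708251953125) [0.51491406 0.15003937 0.006     ] 63.7206072557839
```

View pics/crop.png

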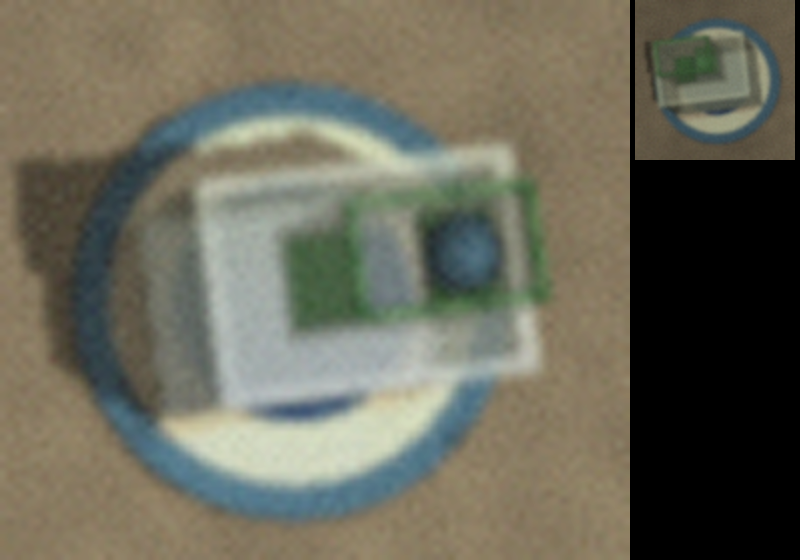

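The enlarged crop shows the blue bead at crop (465,250), in the mouth of the right vase and near its image-right wall, which is world -y. The left vase's mouth is empty. The target is the right vase, and I'll measure it from its shoulder and mouth corners.

```bash
python3 - <<'E'
from h import *
c=read_camera('top')
for nm,z,cs in(('shoulder',.098,[(200,183),(510,148),(540,372),(228,408)]),('mouth',.171,[(352,197),(532,180),(548,298),(368,318)])):
    P=np.array([pix(c,325+u/7-.43,150+v/7-.43,z) for u,v in cs]); print(nm,P.mean(0).round(4))
    # corners: TL,TR,BR,BL ; +y is image left
    y=(P[0]-P[1]+P[3]-P[2])/2; x=(P[0]-P[3]+P[1]-P[2])/2
    print(' wide',np.linalg.norm(y),'narrow',np.linalg.norm(x),'yaw y',np.degrees(np.arctan2(-y[0],y[1])),'yaw x',np.degrees(np.arctan2(x[1],x[0])))
print('bead',pix(c,325+465/7-.43,150+250/7-.43,.149))
c2=read_camera('scene')
# depth check of the coaster / obstacles heights in top view
T=np.array(c['world_from_camera']);D=c['depth']
for u,v in((377,110),(392,300),(258,15),(425,40),(500,270),(352,225),(380,85),(405,310)):
    d=D[v,u]; p=np.array([(u-c['cx'])/c['fx']*d,-(v-c['cy'])/c['fy']*d,-d,1]); print((u,v),(T@p)[:3].round(3))
E
```

```text
shoulder [ 0.464  -0.1987  0.098 ]
 wide 0.08244499869399882 narrow 0.059217659033714044 yaw y 5.7922367474264025 yaw x 6.0875445171871725
mouth [ 0.4649 -0.199   0.171 ]
 wide 0.0431129572548912 narrow 0.028497564415113544 yaw y 5.168732782439392 yaw x 6.2896171714997235
bead [ 0.46639207 -0.20899787  0.149     ]
(377, 110) [ 0.6   -0.191  0.133]
(392, 300) [ 0.269 -0.211  0.132]
(258, 15) [0.798 0.016 0.08 ]
(425, 40) [ 0.762 -0.312  0.046]
(500, 270) [ 0.304 -0.464  0.015]
(352, 225) [ 0.399 -0.17  -0.003]
(380, 85) [ 0.633 -0.189  0.165]
(405, 310) [ 0.245 -0.243  0.1  ]
```

The vase is at (0.464, -0.199) with a yaw of about 5.9°. The measured belly is 82x59 mm, the mouth centre agrees, and the bead sits at vase y of about -10 mm, so everything matches. The tool needs yaw 95.9°, so I'll move above the vase.

{"name": "arm_command", "arguments": {"xyz": [[28,26,0],[28,26,0],[28,26,0],[28,26,0],[28,26,0],[28,26,0],[28,26,0],[28,26,0],[28,26,0],[28,26,0],[28,26,0],[25,23,0],[0,0,0],[0,0,0]], "spin": [6.8,6.8,6.8,6.8,6.8,6.8,6.8,6.8,6.8,6.8,6.8,6.6,0,0], "jaw": 1}}

```text
time: 1.65
tool_pos: [0.4644, -0.1989, 0.4045]
tool_rot: [-3.141, -0.0, 1.674]
contact_force: [0.4, 0.4, -0.4]
opening: 0.0914
grip_force: 0.0
```

{"name": "arm_command", "arguments": {"xyz": [[0,0,-25],[0,0,-25],[0,0,-25],[0,0,-19],[0,0,0]], "spin": [0,0,0,0,0]}}

```text
time: 2.15
tool_pos: [0.4628, -0.2, 0.3085]
tool_rot: [-3.137, -0.003, 1.671]
contact_force: [-0.7, 0.0, -0.5]
opening: 0.0918
grip_force: 0.0
```

{"name": "arm_command", "arguments": {"xyz": [[0,0,0],[0,0,0],[0,0,0],[0,0,0],[0,0,0],[0,0,0],[0,0,0],[0,0,0]], "spin": [0,0,0,0,0,0,0,0], "jaw": -1, "squeeze": 12}}

```text
time: 2.95
tool_pos: [0.4643, -0.1993, 0.3107]
tool_rot: [3.142, -0.0, 1.674]
contact_force: [-0.5, -0.4, 0.4]
opening: 0.0325
grip_force: 0.0
```

{"name": "arm_command", "arguments": {"xyz": [[0,0,0],[0,0,0],[0,0,0],[0,0,-1],[0,0,0]], "spin": [0,0,0,0,0]}}

```text
time: 3.45
tool_pos: [0.4644, -0.1993, 0.3106]
tool_rot: [3.141, 0.001, 1.674]
contact_force: [-1.7, 1.8, 6.6]
opening: 0.03
grip_force: 12.0
```

Gripped at 30 mm with about 7 N of down-press. I'll start the arc about the +y base edge, going first to about 15°.

{"name": "arm_command", "arguments": {"xyz": [[-0.7,6.4,1.6],[-0.7,6.4,1.5],[-0.7,6.5,1.0],[-0.7,6.5,1.0],[-0.7,6.6,0.4],[-0.7,6.6,0.4],[0,0,0]], "spin": [0,0,0,0,0,0,0]}}

```text
time: 4.15
tool_pos: [0.46, -0.1594, 0.3156]
tool_rot: [-3.141, -0.0, 1.674]
contact_force: [0.5, 0.0, -2.2]
opening: 0.0303
grip_force: 12.0
```

```bash
python3 - <<'E'
from h import *
save('scene','lean15.png',(150,90,330,225),4)
E
```

```text
(no output)
```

View pics/lean15.png

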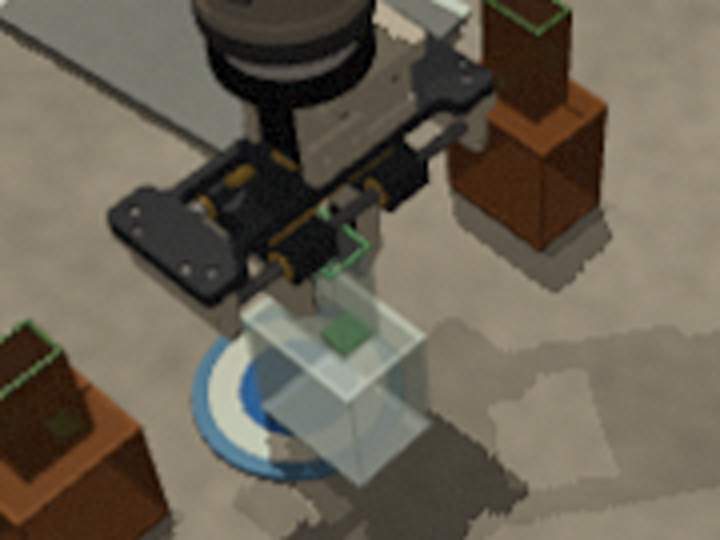

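The vase hangs upright in the grip at about crop (340,400) instead of pivoting, because base friction was too low. I'll use the fixed coaster's 6 mm rim as a stop. The vase goes down on the console at the -y side of the coaster, its foot against the rim, and then the top moves in an arc to +y.

{"name": "arm_command", "arguments": {"xyz": [[0,0,5],[0,0,5],[1,-10,0],[2,-18,0],[2,-20,0],[2,-20,0],[2,-20,0],[2,-20,0],[2,-20,0],[2,-16,0],[0.5,-7,0],[0,0,-6],[0,0,-6],[0,0,-5],[0,0,-2],[0,0,0],[0,0,0]], "spin": [0,0,0,0,0,0,0,0,0,0,0,0,0,0,0,0,0], "squeeze": 20}}

```text
time: 5.9
tool_pos: [0.4758, -0.311, 0.3068]
tool_rot: [3.141, 0.0, 1.674]
contact_force: [-0.2, 0.4, -2.3]
opening: 0.0304
grip_force: 20.0
```

```bash
python3 - <<'E'
from h import *
save('scene','rim.png',(120,40,340,210),3)
E
```

```text
(no output)
```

View pics/rim.png

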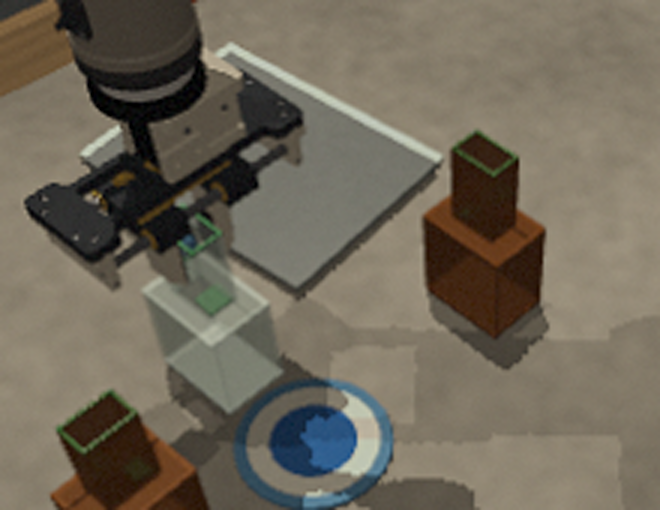

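The vase stands upright on the -y side of the coaster with its foot at crop (235,410) near the rim (245,420), and the bead is visible at (188,240). Next I lean it to +y about the rim.

{"name": "arm_command", "arguments": {"xyz": [[-0.5,5,-1],[-0.6,6.1,1.3],[-0.6,6.1,1.3],[-0.6,6.2,1.0],[-0.6,6.2,1.0],[-0.6,6.3,0.4],[-0.6,6.3,0.4],[-0.6,6.3,0],[-0.6,6.3,-0.1],[-0.6,6.2,-0.7],[-0.6,6.2,-0.7],[-0.6,6.2,-1.2],[-0.6,6.2,-1.2],[-0.6,6.1,-1.7],[-0.6,6.1,-1.7],[-0.7,7.2,-2.6],[0,0,0],[0,0,0]], "spin": [0,0,0,0,0,0,0,0,0,0,0,0,0,0,0,0,0,0]}}

```text
time: 7.75
tool_pos: [0.4659, -0.2117, 0.3008]
tool_rot: [-3.141, -0.002, 1.674]
contact_force: [-0.3, 0.1, -2.5]
opening: 0.03
grip_force: 20.0
```

```bash
python3 - <<'E'
from h import *
save('scene','lean1.png',(120,40,340,210),3)
E
```

```text
(no output)
```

View pics/lean1.png

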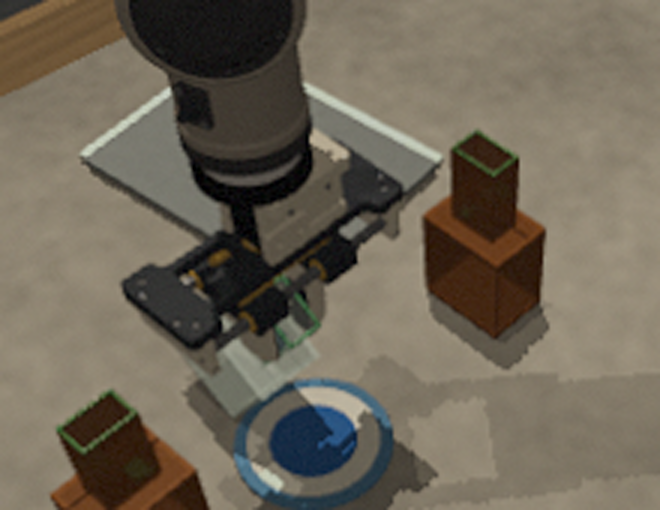

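The vase leans about 38° to +y, foot at crop (230,410) against the rim, mouth at (298,320), and the grip holds the angle. I'll hold it for another 0.6 s, then lift slightly and ease the grip so it swings back upright.

{"name": "arm_command", "arguments": {"xyz": [[0,0,0],[0,0,0],[0,0,0],[0,0,0],[0,0,0],[0,0,0]], "spin": [0,0,0,0,0,0]}}

```text
time: 8.4
tool_pos: [0.466, -0.2123, 0.3011]
tool_rot: [3.142, -0.0, 1.673]
contact_force: [0.8, -0.2, -1.7]
opening: 0.0297
grip_force: 20.0
```

{"name": "arm_command", "arguments": {"xyz": [[0.6,-6,3],[0.8,-8,3],[1,-10,2],[1,-10,2],[1,-10,2],[1,-10,2],[1,-10,2],[1,-10,2],[1,-10,2],[1,-10,0],[0.4,-4,0],[0,0,0],[0,0,0],[0,0,0]], "spin": [0,0,0,0,0,0,0,0,0,0,0,0,0,0], "squeeze": 8}}

```text
time: 9.8
tool_pos: [0.4758, -0.3099, 0.3211]
tool_rot: [-3.141, -0.0, 1.674]
contact_force: [0.5, 0.6, -3.0]
opening: 0.0302
grip_force: 8.0
```

```bash
python3 - <<'E'
from h import *
save('scene','back1.png',(120,40,340,210),3)
E
```

```text
(no output)
```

View pics/back1.png

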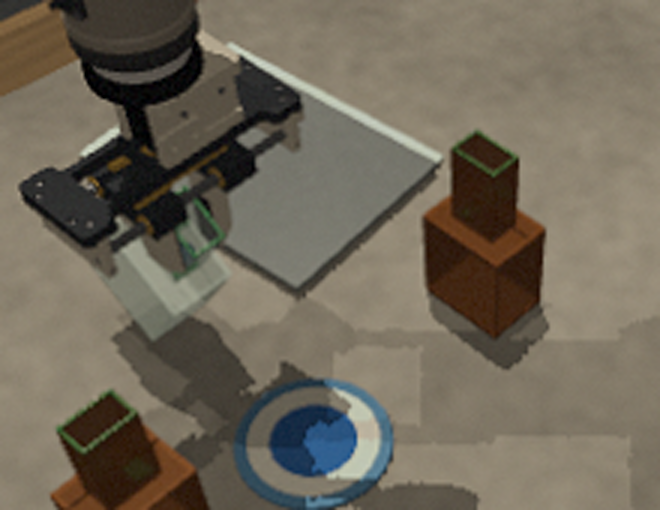

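The vase is still leaning to +y; the grip holds it even at 8 N. Instead I'll push its sloping foot against the coaster's +y rim, which turns it back and sets it flat on the coaster. First I carry it over to the +y side.

{"name": "arm_command", "arguments": {"xyz": [[-0.8,8,2],[-1.6,15,0],[-2,20,0],[-2,20,0],[-2,20,0],[-2,20,0],[-2,20,0],[-2,20,0],[-2,20,0],[-2,20,0],[-2,20,0],[-2,20,0],[-2,15,0],[-1,8,0],[0,0,-6],[0,0,-7],[0,0,-6],[0,0,-2],[0,0,0]], "spin": [0,0,0,0,0,0,0,0,0,0,0,0,0,0,0,0,0,0,0], "squeeze": 15}}

```text
time: 11.75
tool_pos: [0.4504, -0.0648, 0.3016]
tool_rot: [-3.141, -0.0, 1.673]
contact_force: [0.5, -0.1, -2.2]
opening: 0.0304
grip_force: 15.0
```

```bash
python3 - <<'E'
from h import *
save('scene','plusy.png',(150,90,370,260),3)
E
```

```text
(no output)
```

View pics/plusy.png

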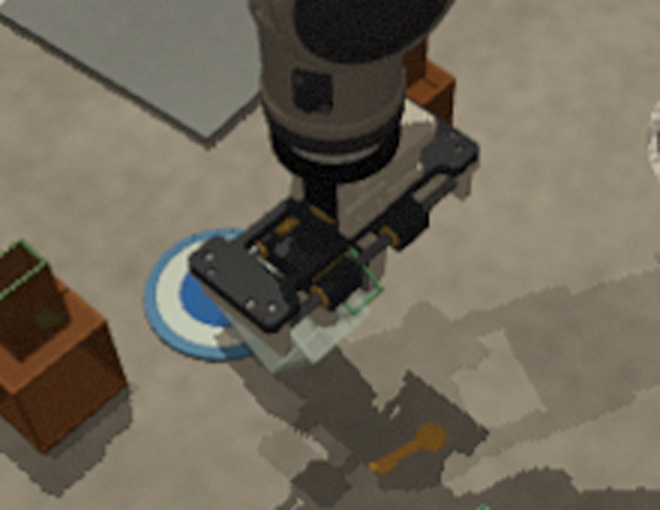

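The leaning vase is now on the +y side with its foot at crop (275,365), just off the rim, and the key is well clear. I'll check whether the wrist torque shows the lean before pushing back.

```bash
cat > t.py <<'E'
from h import *
for i in range(3):
    read_camera('top'); s=observe(); print(np.round(s['torque'],3),np.round(s['contact_force'],2),np.round(s['tool_pos'],4))
E
python3 t.py
```

```text
[ 0.11  -0.098  0.034] [-1.1  -0.05 -1.55] [ 0.4505 -0.0646  0.3021]
[ 0.103 -0.125 -0.012] [ 0.47 -0.03 -2.3 ] [ 0.4505 -0.0646  0.3022]
[ 0.128 -0.023 -0.038] [ 0.64  0.35 -2.31] [ 0.4505 -0.0645  0.3023]
```

{"name": "arm_command", "arguments": {"xyz": [[0.4,-4,-1],[0.4,-4,-0.5],[0.7,-6.5,2.3],[0.7,-6.5,2.3],[0.7,-6.5,2.3],[0.6,-6.3,1.6],[0.6,-6.3,1.5],[0.6,-6.4,1.0],[0.7,-6.4,1.0],[0.7,-6.4,0.5],[0.7,-6.4,0.4],[0.7,-6.4,0],[0.7,-6.4,-0.2],[0,0,0]], "spin": [0,0,0,0,0,0,0,0,0,0,0,0,0,0]}}

```text
time: 13.35
tool_pos: [0.4588, -0.1438, 0.3134]
tool_rot: [3.141, 0.001, 1.673]
contact_force: [0.0, -1.7, 2.9]
opening: 0.0299
grip_force: 15.0
```

```bash
python3 t.py; python3 -c "
from h import *
save('scene','up1.png',(150,90,370,260),3)"
```

```text
[-0.128 -0.166  0.04 ] [-0.25 -0.93  1.11] [ 0.4587 -0.1435  0.3134]
[-0.117 -0.186  0.013] [-0.4  -0.88 -0.09] [ 0.4587 -0.1432  0.3133]
[-0.175 -0.202 -0.011] [-1.03 -0.26  0.19] [ 0.4587 -0.143   0.3133]
```

View pics/up1.png

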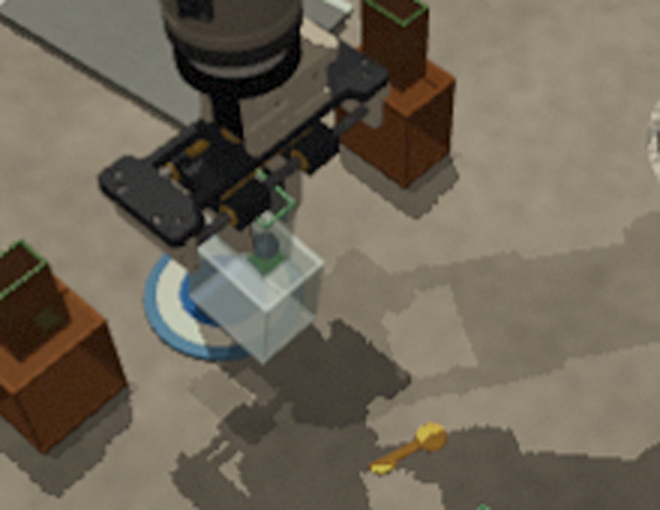

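The vase is now nearly upright on the coaster's +y part, and the bead has moved down onto the lower ridge at crop (265,243). I'll finish the arc and press it flat.

{"name": "arm_command", "arguments": {"xyz": [[0.7,-6.4,-0.6],[0.7,-6.4,-0.7],[0.7,-6.4,-1.2],[0.7,-6.4,-1.2],[0,0,-1],[0,0,0],[0,0,0]], "spin": [0,0,0,0,0,0,0]}}

```text
time: 14.25
tool_pos: [0.4614, -0.1689, 0.3098]
tool_rot: [3.141, 0.001, 1.673]
contact_force: [-3.4, 1.7, 13.8]
opening: 0.0299
grip_force: 15.0
```

{"name": "arm_command", "arguments": {"xyz": [[0,0,6],[0,0,8],[0,0,6],[0,0,0],[0,0,0]], "spin": [0,0,0,0,0]}}

```text
time: 14.75
tool_pos: [0.4614, -0.1685, 0.3286]
tool_rot: [3.142, 0.0, 1.673]
contact_force: [0.2, 1.3, -1.9]
opening: 0.0296
grip_force: 15.0
```

```bash
python3 t.py; python3 - <<'E'
from h import *
# compare scene image against wireframe of upright vase at TCP: save overlay data for later viewing
c=read_camera('scene'); s=observe(); p=s['tool_pos']; a=np.radians(5.9)
np.savez('up.npz',img=c['img'])
ax=np.array([np.cos(a),np.sin(a),0]); ay=np.array([-np.sin(a),np.cos(a),0]); b=np.array([p[0],p[1],p[2]-.159-.1455])
g=cv2.cvtColor(c['img'],cv2.COLOR_RGB2GRAY).astype(float); gx=cv2.Sobel(g,cv2.CV_64F,1,0); gy=cv2.Sobel(g,cv2.CV_64F,0,1); G=np.hypot(gx,gy)
def score(th,h=.145):
    # rotate about pad axis by lean th
    pad=b+[0,0,h]; up=np.cos(th)*np.array([0,0,1])+np.sin(th)*ay; yy=np.cos(th)*ay-np.sin(th)*np.array([0,0,1])
    q=lambda x,y,z: pad+ax*x+yy*y+up*(z-h)
    X,Y=.03,.042; segs=[((X,Y,.092),(-X,Y,.092)),((X,-Y,.092),(X,Y,.092)),((X,Y,0),(X,Y,.092)),((X,Y,0),(-X,Y,0)),((X,Y,0),(X,-Y,0))]
    P=np.array([q(*(np.array(A)*(1-t)+np.array(B)*t)) for A,B in segs for t in np.linspace(.05,.95,40)])
    uv=proj(c,P).astype(np.float32); return cv2.remap(G.astype(np.float32),uv[:,:1],uv[:,1:],cv2.INTER_LINEAR).mean()
for d in range(-14,24,2): print(d,round(float(score(np.radians(d))),1),end=' | ')
E
```

```text
[-0.036 -0.066  0.022] [ 0.09  0.92 -2.8 ] [ 0.4613 -0.1684  0.3284]
[ 0.019 -0.102 -0.043] [ 0.25 -0.38 -2.17] [ 0.4613 -0.1684  0.3283]
[-0.017 -0.088 -0.021] [ 0.65 -0.9  -2.76] [ 0.4614 -0.1683  0.3283]
-14 69.8 | -12 74.2 | -10 78.9 | -8 84.4 | -6 92.3 | -4 106.6 | -2 120.9 | 0 143.9 | 2 160.1 | 4 123.9 | 6 111.2 | 8 94.2 | 10 87.0 | 12 85.4 | 14 83.7 | 16 82.4 | 18 81.2 | 20 79.8 | 22 87.0 |
```

The edge fit puts the lean at about 1.5°, upright enough. Next I place it at the +y side and lean it to -y against the +y rim.

{"name": "arm_command", "arguments": {"xyz": [[-1,10,0],[-2,17,0],[-2,18,0],[-2,18,0],[-1.5,13,0],[-0.4,5,0],[0,0,-8],[0,0,-8],[0,0,-5],[0,0,-1.5],[0,0,0]], "spin": [0,0,0,0,0,0,0,0,0,0,0], "squeeze": 20}}

```text
time: 16.05
tool_pos: [0.4525, -0.0878, 0.3056]
tool_rot: [-3.141, -0.0, 1.673]
contact_force: [0.5, -0.1, -2.0]
opening: 0.0297
grip_force: 20.0
```

{"name": "arm_command", "arguments": {"xyz": [[0.5,-5,-0.5],[0.6,-6.1,1.3],[0.6,-6.1,1.3],[0.6,-6.2,1.0],[0.6,-6.2,1.0],[0.6,-6.3,0.4],[0.6,-6.3,0.4],[0.6,-6.3,0],[0.6,-6.3,-0.1],[0.6,-6.2,-0.7],[0.6,-6.2,-0.7],[0.6,-6.2,-1.2],[0.6,-6.2,-1.2],[0.6,-6.1,-1.7],[0.6,-6.1,-1.7],[0.7,-7.2,-2.6],[0,0,0],[0,0,0],[0,0,0]], "spin": [0,0,0,0,0,0,0,0,0,0,0,0,0,0,0,0,0,0,0]}}

```text
time: 17.95
tool_pos: [0.462, -0.1865, 0.3009]
tool_rot: [-3.141, 0.0, 1.674]
contact_force: [-0.3, 0.2, -1.9]
opening: 0.03
grip_force: 20.0
```

```bash
cat > lean.py <<'E'
from h import *
c=read_camera('scene'); s=observe(); p=s['tool_pos']; a=np.radians(5.9)
ax=np.array([np.cos(a),np.sin(a),0]); ay=np.array([-np.sin(a),np.cos(a),0]); pad=np.array(p)-[0,0,.159]
g=cv2.cvtColor(c['img'],cv2.COLOR_RGB2GRAY).astype(float); G=np.hypot(cv2.Sobel(g,cv2.CV_64F,1,0),cv2.Sobel(g,cv2.CV_64F,0,1)).astype(np.float32)
def score(th,h):
    up=np.cos(th)*np.array([0,0,1])+np.sin(th)*ay; yy=np.cos(th)*ay-np.sin(th)*np.array([0,0,1])
    q=lambda x,y,z: pad+ax*x+yy*y+up*(z-h)
    X,Y=.03,.042; segs=[((X,Y,.092),(-X,Y,.092)),((X,-Y,.092),(X,Y,.092)),((X,Y,0),(X,Y,.092)),((X,Y,0),(-X,Y,0)),((X,Y,0),(X,-Y,0))]
    P=np.array([q(*(np.array(A)*(1-t)+np.array(B)*t)) for A,B in segs for t in np.linspace(.05,.95,40)])
    uv=proj(c,P).astype(np.float32); return cv2.remap(G,uv[:,:1],uv[:,1:],cv2.INTER_LINEAR).mean()
r=sorted([(float(score(np.radians(d),h)),d,h) for d in range(-60,61) for h in(.140,.143,.145,.147,.150)])[::-1][:6]
print([(round(x,1),d,h) for x,d,h in r], np.round(s['torque'],3),np.round(s['contact_force'],1),np.round(p,4),s['time'])
E
python3 lean.py
```

```text
[(134.1, 43, 0.143), (133.5, 43, 0.145), (133.4, 43, 0.14), (131.8, 43, 0.147), (127.8, 43, 0.15), (125.8, 42, 0.15)] [-0.088 -0.136 -0.011] [-0.7 -0.2 -2.4] [ 0.4621 -0.1864  0.301 ] 18.0
```

{"name": "arm_command", "arguments": {"xyz": [[0.5,-5,-2.5],[0,0,0],[0,0,0],[0,0,0],[0,0,0],[0,0,0],[0,0,0],[0,0,0]], "spin": [0,0,0,0,0,0,0,0]}}

```text
time: 18.8
tool_pos: [0.4626, -0.1915, 0.2987]
tool_rot: [3.141, 0.0, 1.674]
contact_force: [-0.6, -1.5, 0.2]
opening: 0.0298
grip_force: 20.0
```

```bash
python3 t.py
```

```text
[ 0.04  -0.001  0.062] [-1.28 -0.69  0.63] [ 0.4626 -0.1914  0.2987]
[ 0.013 -0.05  -0.018] [-0.28 -0.62  0.68] [ 0.4626 -0.1914  0.2987]
[0.019 0.029 0.014] [-0.68  0.18 -0.87] [ 0.4627 -0.1915  0.2987]
```

Leaned to about 40°, held for over 0.8 s. Now the mirror image: carry it to the -y side and push it back upright against the -y rim.

{"name": "arm_command", "arguments": {"xyz": [[0,0,8],[0,0,9],[0,0,6],[0.8,-8,0],[1.5,-15,0],[2,-20,0],[2,-20,0],[2,-20,0],[2,-20,0],[2,-19,0],[1.6,-14,0],[1,-8,0],[0,0,-6],[0,0,-8],[0,0,-5],[0,0,-1.5],[0,0,0]], "spin": [0,0,0,0,0,0,0,0,0,0,0,0,0,0,0,0,0], "squeeze": 15}}

```text
time: 20.65
tool_pos: [0.4776, -0.3349, 0.3008]
tool_rot: [-3.141, -0.001, 1.674]
contact_force: [0.5, 0.4, -1.8]
opening: 0.0299
grip_force: 15.0
```

{"name": "arm_command", "arguments": {"xyz": [[-0.4,4,-0.5],[-0.4,4,-0.5],[-0.2,2,0],[-0.7,6.5,2.3],[-0.7,6.5,2.3],[-0.7,6.5,2.3],[-0.6,6.3,1.6],[-0.6,6.3,1.5],[-0.6,6.4,1.0],[-0.7,6.4,1.0],[-0.7,6.4,0.5],[-0.7,6.4,0.4],[-0.7,6.4,0],[-0.7,6.4,-0.2],[0,0,0]], "spin": [0,0,0,0,0,0,0,0,0,0,0,0,0,0,0]}}

```text
time: 22.15
tool_pos: [0.469, -0.2539, 0.3126]
tool_rot: [-3.141, -0.001, 1.674]
contact_force: [0.5, 1.2, -0.3]
opening: 0.03
grip_force: 15.0
```

```bash
python3 t.py; python3 lean.py
```

```text
[ 0.023 -0.045 -0.012] [ 0.02 -0.02 -1.47] [ 0.469  -0.2542  0.3126]
[ 0.039 -0.148  0.047] [ 0.23  0.09 -0.6 ] [ 0.469  -0.2545  0.3126]
[ 0.059 -0.055 -0.001] [ 0.33  0.12 -0.79] [ 0.469  -0.2547  0.3125]
[(158.5, -7, 0.145), (157.8, -8, 0.145), (154.2, -7, 0.147), (153.9, -6, 0.147), (149.2, -8, 0.143), (146.0, -9, 0.145)] [ 0.028 -0.097  0.005] [-0.1  0.6 -1.6] [ 0.469  -0.2548  0.3125] 22.35
```

Now leaning about -7°, as planned. I'll finish the arc, press it flat, lift it and check.

{"name": "arm_command", "arguments": {"xyz": [[-0.7,6.4,-0.6],[-0.7,6.4,-0.7],[-0.7,6.4,-1.2],[-0.7,6.4,-1],[0,0,-0.8],[0,0,0],[0,0,0]], "spin": [0,0,0,0,0,0,0]}}

```text
time: 23.05
tool_pos: [0.4663, -0.2284, 0.3092]
tool_rot: [3.141, -0.001, 1.674]
contact_force: [-0.8, 3.2, 7.4]
opening: 0.0297
grip_force: 15.0
```

{"name": "arm_command", "arguments": {"xyz": [[0,0,4],[0,0,4],[0,0,0],[0,0,0]], "spin": [0,0,0,0]}}

```text
time: 23.45
tool_pos: [0.4663, -0.2293, 0.3165]
tool_rot: [-3.142, -0.0, 1.673]
contact_force: [-0.5, -0.3, -2.0]
opening: 0.0299
grip_force: 15.0
```

```bash
python3 lean.py; python3 -c "
from h import *
save('scene','bead.png',(150,80,350,230),4)"
```

```text
[(182.8, 1, 0.145), (176.7, 2, 0.147), (176.0, 2, 0.145), (174.6, 1, 0.143), (170.5, 0, 0.143), (164.5, 0, 0.145)] [ 0.012 -0.069 -0.004] [ 0.2 -0.2 -2.4] [ 0.4663 -0.2293  0.3163] 23.5
```

View pics/bead.png

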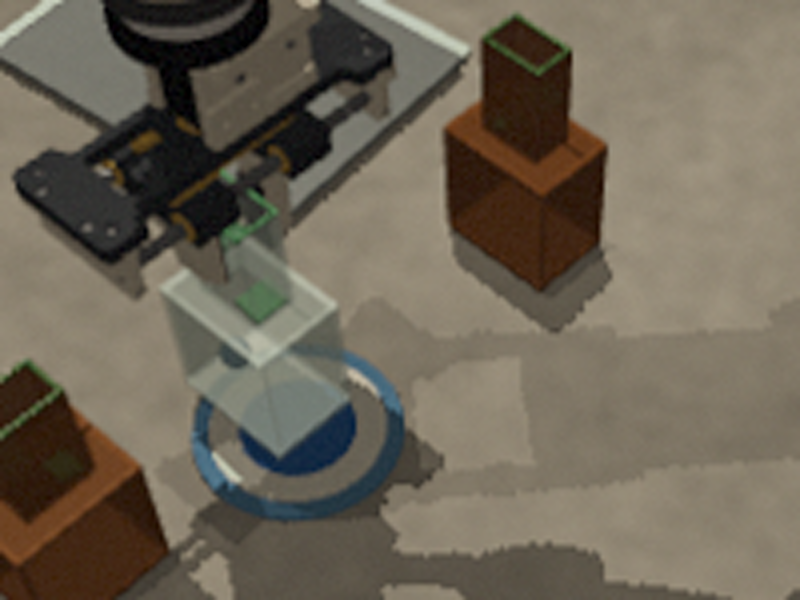

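The bead now shows at crop (235,352), low in the belly, and no bead is visible in the neck. I'll confirm by projection and set the vase down at the coaster centre.

```bash
python3 - <<'E'
from h import *
c=read_camera('scene'); P=pix(c,150+235/4,80+352/4,.028); d=P-np.array([.4663,-.2293,.012]); a=np.radians(5.9)
print('bead in vase x,y',d[0]*np.cos(a)+d[1]*np.sin(a),-d[0]*np.sin(a)+d[1]*np.cos(a))
E
```

```text
bead in vase x,y -0.0010262635741858277 -0.0268941916958693
```

{"name": "arm_command", "arguments": {"xyz": [[-0.4,5,0],[-0.7,10,0],[-0.7,10,0],[-0.5,5,0],[0,0,0],[0,0,-3],[0,0,-2.5],[0,0,-1],[0,0,-0.5],[0,0,0],[0,0,0]], "spin": [0,0,0,0,0,0,0,0,0,0,0]}}

```text
time: 24.7
tool_pos: [0.464, -0.1994, 0.3096]
tool_rot: [3.141, 0.0, 1.673]
contact_force: [-0.4, -0.6, -1.6]
opening: 0.03
grip_force: 15.0
```

The bead is on the belly floor at vase (-1, -27) mm. A slight press, then release and retreat.

{"name": "arm_command", "arguments": {"xyz": [[0,0,-0.7],[0,0,0],[0,0,0]], "spin": [0,0,0]}}

```text
time: 25.0
tool_pos: [0.4641, -0.1993, 0.3092]
tool_rot: [3.141, 0.0, 1.674]
contact_force: [0.2, 0.3, 2.4]
opening: 0.0295
grip_force: 15.0
```

{"name": "arm_command", "arguments": {"xyz": [[0,0,0],[0,0,0],[0,0,0],[0,0,0],[0,0,0],[0,0,0],[0,0,0],[0,0,0],[0,0,20],[0,0,30],[0,0,40],[0,0,40],[0,0,0]], "spin": [0,0,0,0,0,0,0,0,0,0,0,0,0], "jaw": 1}}

```text
time: 26.3
tool_pos: [0.4646, -0.1996, 0.4444]
tool_rot: [3.133, 0.007, 1.674]
contact_force: [0.3, -0.3, 1.3]
opening: 0.0917
grip_force: 0.0
```

```bash
python3 - <<'E'
s=open('lean.py').read().replace("pad=np.array(p)-[0,0,.159]","pad=np.array([.464,-.199,.151])")
exec(s)
E
```

```text
[(151.5, 2, 0.147), (149.2, -4, 0.145), (147.4, -3, 0.145), (147.2, -3, 0.147), (147.2, 1, 0.147), (144.6, -2, 0.147)] [-0.048 -0.12  -0.035] [-0.3  0.   0.1] [ 0.4642 -0.1994  0.4414] 26.35
```

The vase stands at the coaster centre, upright by the edge fit, and the gripper is clear.

```bash
python3 -c "
from cell import *
print(hand_in())"
```

```text
the job is handed in; nothing more can be done
None
```

The bead has dropped into its vase's belly, that vase is back upright in the middle of its coaster, and the twin was never touched; I handed the job in after about 26 s, but the hand-in gave no verdict.

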